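Load the resin globe and crank it under the curing lamp

ROBOT

A 6-joint arm with a two-finger parallel gripper is mounted at the origin on the work surface. World frame = base frame: x ahead of the robot, y to its left, z up, the work surface at z = 0. Lengths are in m, angles in rad, forces in N, time in s.
With the tool pointing down it reaches from about 0.375 to 0.9 m from the base axis. Payload 3.1 kg.
Tool frame: the origin (TCP) lies between the finger pads; the fingertips stand 14 mm ahead of it and the grasp point (between the pads) lies 5 mm behind it (robot.finger_overhang is the distance from the TCP to the fingertips, in m); z points along the fingers, y is the line along which they close (so a half turn about z gives the same grasp; the last joint's range is limited). The gripper opens to 87 mm and grips with 3 to 60 N. Pads are 19 mm wide; open, the fingers measure 117 mm over their backs; the gripper's body (75 mm by 190 mm) begins 51 mm behind the grasp point.
Start: joints at [0.967, 0.527, 1.433, -0, 1.181, -0.178], TCP at [0.258, 0.569, 0.237] pointing down, gripper open.
Joint ranges: [-3.08, 3.08], [-0.75, 2.2], [0.22, 2.44], [-1.43, 4.57], [0, 2.65], [-2.85, 2.85]. Speed limits (rad/s): [2.79, 2.79, 3.14, 3.14, 3.14, 3.14].

INTERFACE

Orientations are given as a unit quaternion [x, y, z, w].
In Python, from rig import monitor, cams, workorder, robot gives the robot as it stands.
- The arm moves only by the tool send_rows, never from a script. Its argument "moves" is one flat list of numbers, 7 for each row, row after row: the opening, from 0 (shut) to 1 (fully open), then the shift along the world's x, y, z in cm, then the turn, a rotation vector about the world's x, y, z in rad. A call has 1 to 5 rows; each row is the pose to reach, as a shift and turn from the pose commanded when the call began; what a row does not reach only later rows make up. A row lasts 1/12 s, in which the tool goes at most 41.7 mm and 7.16 degrees, less where a joint would pass 70% of its speed; a pose out of reach is approached as far as the arm can. A call with a gripper value outside its range is refused whole. The fingers move at their own pace and stop on an object; "grip_force" is the grip in N (left out, the last holds). Time passes only in rows, so rows that repeat a pose let the fingers close. It gives the time, the measured TCP pose, the force, the opening and the grip force at its end, in the units of the state.
- monitor.get_obs(): the state, without advancing time (a new reading comes with each control period).
- cams.camera(name): name is "scene" or "top" or "wrist"; returns a dict with "pixels" (384x512x3 uint8, blue, green, red), "range_z" (384x512 float32, m along the optical axis (not along the pixel's ray), 0 where there is no reading), "fovy" (degrees; the focal length in pixels is half the picture's height over the tangent of half this angle, whatever the lens; pixels are square), "cx", "cy" (the principal point, pixels), "dist_coeffs" ([k1, k2, p1, p2, k3] as OpenCV has them; the pictures are not rectified), "rvec" (rotation vector, rad) and "tvec" (3), from world to camera coordinates, as OpenCV has them; the wrist camera has in their place "hand_eye" (4x4, takes a point from camera to tool coordinates, whose origin is the TCP and whose axes are the flange's). Camera axes: x right, y down, z forward; pixel columns grow to the right and rows downward; lengths in m; the calibration is good to about 2 mm. A picture is of the moment at which its call begins: read the wrist's pose just before it.
- workorder.hand_in(): hands the job in; it is judged then, once.
The state is a dict: "time": time; "q": joint angles; "joint_velocities": joint speeds; "joint_torque": joint torques, N m; "position": TCP position; "tool_rot": TCP orientation; "ft_force": force on the tool from outside, world axes, zero at the start; "moment": the same for the moment, N m; "grip_width": finger opening in m; "grip_force": force on a finger pad.
Only numpy, scipy, OpenCV 4.12 (cv2) and the standard library are available. Lean on these libraries where they do the work, as an engineer would, in place of code of your own. Each camera call takes 0.05 s, during which the arm holds its last target. There are 200 camera calls.

TASK

Lower the cast resin globe gently into the deep pot on the curing stand, so that it rests in the rubber ring at the bottom, and let go of it. Then swing the folded crank handle up until it latches upright, and turn the wheel clockwise with it until the pot is fully home under the lamp. Leave the handle latched upright, and leave the dome, the bottle and the jar where they are.

Things in the scene. Friction and masses are not known exactly. Their poses are not given: they have to be found in the camera images.
- globe_center (a point): Centre of the loose cast resin globe, a plain cream-grey ball, 50 mm diameter, 60 to 100 g. It starts about 49 mm above the table in a rubber ring (44 mm outside, 32 mm hole) on a grey holder, 80 mm square, 30 mm high, left or right of the stand. A like holder on the other side, with a solid rubber pad, carries the dome. Its orientation means nothing.
- stand: Fixed curing stand, a grey base plate 150 x 450 x 22 mm. Origin: centre of its underside, on the table; z up; its y axis runs along its length from the wheel (y = -140 mm) past the pot (y = 0 at the start) to the lamp (y = +177 mm).
- pot_floor (a point): Centre of the inner floor of the deep white round pot on the carriage, 41 mm above the table. The pot is open above, 112 mm inside and 120 mm outside diameter, rim 75 mm above this point. A rubber ring (46 mm outside, 32 mm hole, 10 mm high) lies centred on the floor; the globe resting in it has its centre 29 mm above this point.
- carriage (a joint): Travel of the pot's carriage along the stand's +y, m: 0 at the start, 0.16 at its stop under the lamp. Driven only by the wheel, 0.16 m per full turn.
- wheel (a joint): Angle of the aluminium handwheel (132 mm diameter, vertical axis), rad, growing clockwise seen from above: 0 at the start, stop at 6.283 (one turn). While the crank is folded its tail sits between the lock posts and the wheel cannot turn; it is free once the crank is latched upright. Turning takes 2 to 4 N at the knob.
- wheel_hub (a point): Point on the wheel's vertical axis at the disc's top face, 72 mm above the table. Its axes are the stand's at the start and turn with the wheel.
- crank (a joint): Fold angle of the crank, rad: 0 lying flat across the wheel, 1.571 upright at its stop. It starts between 0 and 0.25 and stays where left (light friction). In the last 0.4 rad its tail rides over a spring catch, which then holds it upright at the stop: latched. Swinging takes 1 to 5 N at the knob.
- crank_hinge (a point): Centre of the crank's hinge on the wheel, 60 mm from the wheel's axis (on the stand's +x side at the start), 112 mm above the table. Hinge axis: this point's y axis, horizontal and tangential to the wheel. Folded, the arm points from here over the hub; it swings up in the vertical plane through the hub.
- knob_center (a point): Centre of the black ball knob, 38 mm diameter, on the free end of the crank's 12 mm thick steel arm, 100 mm from the hinge. Folded flat: 112 mm above the table, 40 mm past the wheel's axis. Upright: 212 mm above the table, right over the hinge, so its circle has 60 mm radius. The ball spins freely about the arm: it can be carried round without turning the hand.
- globe: The globe itself (same ball as globe_center; its origin rolls with it, so use globe_center).
- pot: The pot itself; origin at the centre of its underside, 36 mm above the table, 5 mm below pot_floor.
- dome: Bystander: the cast dome, 84 mm diameter, 28 mm high, same resin as the globe, flat side down on the other holder. Origin: centre of its underside.
- bottle: Bystander: black bottle, 50 mm diameter, 130 mm high, standing. Origin: centre of its underside.
- jar: Bystander: glass jar with steel cap, 64 mm diameter, 70 mm high, standing. Origin: centre of its underside.
- lamp (a point): Centre of the underside of the lamp, a fixed grey hood 125 x 125 mm, underside 188 mm and top 224 mm above the table, on two posts at its far end (stand y = 232 mm).
- lock_posts (a point): Middle of the tops (122 mm above the table) of two thin fixed dark posts just outside the wheel's edge, 73 mm from its axis on the stand's +x side, 15 mm apart; the folded crank's tail sits between them.

How it is judged:
By the outcome, as a careful person would: the job done as asked, in the order asked, and still so for the second after the job is handed in, with the robot touching nothing.
It also fails if it takes over 72 s, if anything falls off the work surface, if the arm or the gripper's body presses on something with over 40 N, if the wrist force passes 120 N, or if a joint passes its speed limit or range.

## Working session

There is one attempt and no reset: what is moved stays moved. The work goes in short steps, Python scripts to look and compute and a tool call to move; the robot and the scene stay as the last step left them, time stands still between calls to the robot, and variables do not carry over. Pictures are saved under pics/ and viewed, at most 10 in all, crops included, and the job is handed in when it is done.

Besides the shell and the picture viewer there is one more tool, called in YAML: its name, and indented under it one key for each argument. send_rows: Moves the arm, as the interface text tells. Its arguments: {"type":"object","properties":{"moves":{"type":"array","items":{"type":"number"}},"grip_force":{"type":"number"}},"required":["moves"]}

```bash
mkdir -p pics
cat > h.py <<'E'
import numpy as np, cv2
from rig import monitor, cams, workorder, robot
from scipy.spatial.transform import Rotation as R
def cam(name):
    o=monitor.get_obs(); c=cams.camera(name)
    h,w=c["pixels"].shape[:2]; f=h/2/np.tan(np.radians(c["fovy"])/2)
    c["K"]=np.array([[f,0,c["cx"]],[0,f,c["cy"]],[0,0,1]])
    if name=="wrist":
        T=np.eye(4);T[:3,:3]=R.from_quat(o["tool_rot"]).as_matrix();T[:3,3]=o["position"]
        c["T"]=T@c["hand_eye"]
    else:
        T=np.eye(4);r=cv2.Rodrigues(np.array(c["rvec"],float))[0];T[:3,:3]=r.T;T[:3,3]=-r.T@np.ravel(c["tvec"]);c["T"]=T
    return c
def ray(c,u,v):
    p=cv2.undistortPoints(np.array([[[u,v]]],float),c["K"],np.array(c["dist_coeffs"],float))[0,0]
    return np.array([p[0],p[1],1.])
def atz(c,u,v,z):
    d=c["T"][:3,:3]@ray(c,u,v);o=c["T"][:3,3];return o+d*(z-o[2])/d[2]
def cloud(c):
    h,w=c["range_z"].shape
    g=np.stack(np.meshgrid(np.arange(w),np.arange(h)),-1).reshape(-1,1,2).astype(float)
    p=cv2.undistortPoints(g,c["K"],np.array(c["dist_coeffs"],float))[:,0]
    z=c["range_z"].reshape(-1);P=np.c_[p*z[:,None],z]
    W=P@c["T"][:3,:3].T+c["T"][:3,3];W[z==0]=np.nan
    return W.reshape(h,w,3)
E
python3 - <<'E'
from h import *
import pickle
for n in ["top","scene"]:
    c=cam(n);cv2.imwrite(f"pics/{n}0.png",cv2.resize(c["pixels"],(768,576),interpolation=cv2.INTER_CUBIC));pickle.dump(c,open(n+".pkl","wb"))
    W=cloud(c);print(n,c["T"][:3,3],np.nanpercentile(W.reshape(-1,3),[1,99],axis=0))
print(monitor.get_obs())
E
```

```text
top [ 0.38733365 -0.01313684  1.35208149] [[-0.02866084 -1.43852402 -0.76038198]
 [ 1.84166524  1.41500181  0.60300755]]
scene [1.08493037 0.49085632 0.66073661] [[-1.53654169 -1.99724503 -0.75449852]
 [ 1.18749948  0.54712414  0.42775979]]
{'time': 0.1, 'q': array([ 9.66519225e-01,  5.28388659e-01,  1.43379245e+00, -2.47673895e-05,
        1.18141344e+00, -1.78482141e-01]), 'joint_velocities': array([-0.00147196, -0.00204481, -0.00439861,  0.0002937 , -0.00048661,
        0.00111871]), 'joint_torque': array([-2.26274251e-04, -4.40989208e+01, -1.77151036e+01,  6.35006838e-02,
        5.33912249e-02, -4.85682858e-05]), 'position': array([0.25774813, 0.56866629, 0.23565416]), 'tool_rot': array([ 2.11288134e-01,  9.77423308e-01, -9.29627240e-04, -3.71239158e-04]), 'ft_force': array([-1.19313459,  0.96443255,  0.16455235]), 'moment': array([0.05687404, 0.01499208, 0.00481163]), 'grip_force': 0.0, 'grip_width': 0.08694427061316065}
```

View pics/top0.png

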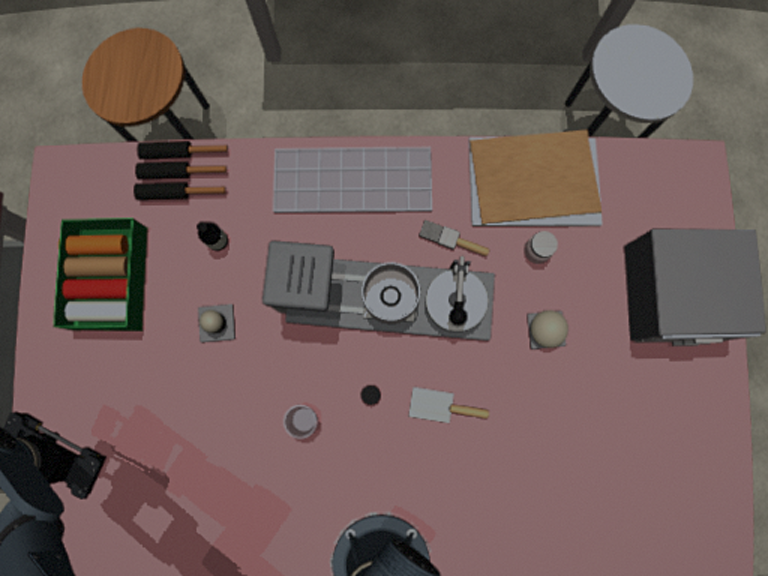

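View pics/scene0.png

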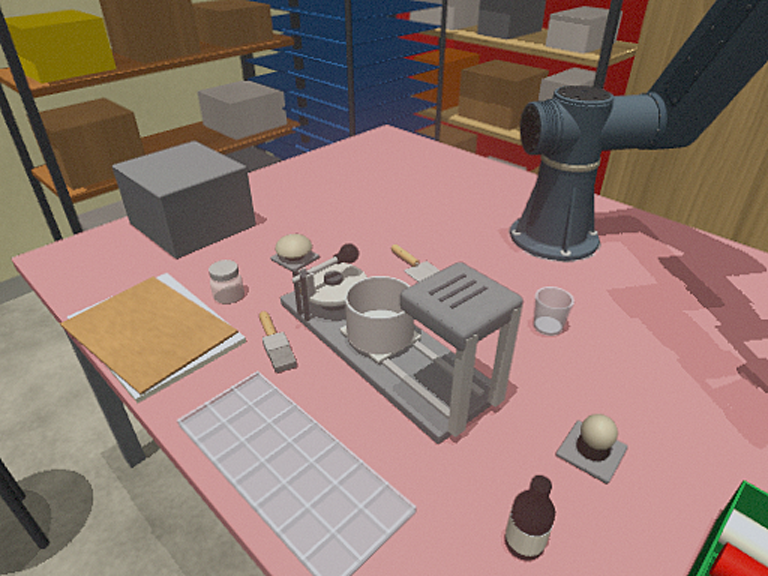

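The top view shows the globe at (211,321), dome (549,329), pot ring (391,296), wheel with folded crank (hinge end ~(460,268), knob (458,316)), lamp (300,275), bottle (212,236) and jar (542,247). The image's up direction is world +x and left is +y.

Run:
```python
from h import *
import pickle
from scipy.optimize import least_squares
c=pickle.load(open("top.pkl","rb"));s=pickle.load(open("scene.pkl","rb"))
W=cloud(c);W2=cloud(s)
f=lambda u,v,z:atz(c,(u+.5)/1.5-.5,(v+.5)/1.5-.5,z).round(4)
for n,a in dict(globe=(211,321,.049),ring=(391,296,.051),hub=(457,300,.072),knob=(458,316,.115),tail=(460,266,.118),dome=(549,329,.05),jarcap=(542,245,.07),bottle=(212,236,.13),lampFL=(264,305,.224),lampFR=(327,310,.224),lampBL=(272,241,.224),lampBR=(333,243,.224),baseR1=(494,272,.022),baseR2=(490,339,.022)).items(): print(n,f(*a))
def circ(P):
    r=least_squares(lambda p:np.hypot(P[:,0]-p[0],P[:,1]-p[1])-p[2],[*np.median(P[:,:2],0),.05],loss='soft_l1',f_scale=.002);return r.x
def near(W,ctr,r,z0,z1):
    P=W.reshape(-1,3);P=P[~np.isnan(P[:,0])];return P[(np.hypot(P[:,0]-ctr[0],P[:,1]-ctr[1])<r)&(P[:,2]>z0)&(P[:,2]<z1)]
for nm,w in (("top",W),("scene",W2)):
    g=f(211,321,.049);P=near(w,g,.035,.045,.08)
    r=least_squares(lambda p:np.linalg.norm(P-p,axis=1)-.025,g,loss='soft_l1',f_scale=.002);print(nm,"globe",len(P),r.x.round(4),np.abs(r.fun).mean())
    p0=f(391,294,.116);P=near(w,p0,.075,.105,.125);print(nm,"rim",len(P),circ(P).round(4),np.median(P[:,2]))
    k=f(458,316,.115);P=near(w,k,.03,.1,.17);
    r=least_squares(lambda p:np.linalg.norm(P-p,axis=1)-.019,[*k[:2],.12],loss='soft_l1',f_scale=.002);print(nm,"knob",len(P),r.x.round(4),np.abs(r.fun).mean())
    h=f(457,300,.072);P=near(w,h,.08,.064,.078);print(nm,"wheel",len(P),circ(P).round(4),np.median(P[:,2]))
    l=f(300,275,.224);P=near(w,l,.11,.215,.235)
    print(nm,"lamp",len(P),cv2.minAreaRect(P[:,:2].astype(np.float32)),np.median(P[:,2]))
```

```text
globe [0.5179 0.3613 0.049 ]
ring [ 0.5698 -0.0262  0.051 ]
hub [ 0.5574 -0.1647  0.072 ]
knob [ 0.519  -0.1609  0.115 ]
tail [ 0.6213 -0.1672  0.118 ]
dome [ 0.4961 -0.364   0.05  ]
jarcap [ 0.6756 -0.3521  0.07  ]
bottle [0.6858 0.3429 0.13  ]
lampFL [0.53   0.2116 0.224 ]
lampFR [0.5201 0.094  0.224 ]
lampBL [0.6517 0.1995 0.224 ]
lampBR [0.6468 0.0838 0.224 ]
baseR1 [ 0.6257 -0.2542  0.022 ]
baseR2 [ 0.4781 -0.2406  0.022 ]
top globe 167 [0.5182 0.363  0.0469] 0.0015991745265854559
top rim 186 [ 0.5705 -0.0246  0.0575] 0.11411527633723528
top knob 150 [ 0.5201 -0.1603  0.1171] 0.0020206085505422296
top wheel 1046 [ 0.553  -0.1645  0.0501] 0.07122796368070683
top lamp 1878 ((0.5874977111816406, 0.15138152241706848), (0.12519781291484833, 0.12437345087528229), 83.93687438964844) 0.22143967480275561
scene globe 426 [0.5188 0.3648 0.0474] 0.0008139270905018409
scene rim 366 [ 0.5726 -0.0211  0.0577] 0.11244680914977945
scene knob 156 [ 0.5207 -0.1583  0.117 ] 0.0022725698824717522
scene wheel 617 [ 0.5597 -0.1581  0.0445] 0.07174430305834367
scene lamp 2241 ((0.589995265007019, 0.156126469373703), (0.12423887848854065, 0.12405288964509964), 84.35177612304688) 0.2217393286777189
```

send_rows:
  moves: [1,2.6,-2,0,0,0,-0.12,1,5.2,-4,0,0,0,-0.24,1,7.8,-6,0,0,0,-0.36,1,10.4,-8,0,0,0,-0.48,1,13,-10,0,0,0,-0.6]

```text
time: 0.52
position: [0.3887, 0.468, 0.2361]
tool_rot: [0.493, 0.87, -0.001, -0.0]
ft_force: [0.8, -0.5, -0.3]
grip_width: 0.0869
grip_force: 0.0
```

send_rows:
  moves: [1,2.6,-2,-1,0,0,-0.12,1,5.2,-4,-2,0,0,-0.24,1,7.8,-6,-3,0,0,-0.36,1,10.4,-8,-4,0,0,-0.48,1,13,-10.4,-5,0,0,-0.62]

```text
time: 0.93
position: [0.519, 0.3644, 0.1857]
tool_rot: [0.73, 0.684, -0.0, -0.0]
ft_force: [0.3, -0.3, 0.2]
grip_width: 0.0868
grip_force: 0.0
```

Run:
```python
from h import *
from scipy.optimize import least_squares
c=cam("wrist");o=monitor.get_obs();print(o["position"],o["q"],R.from_quat(o["tool_rot"]).as_matrix().round(3))
W=cloud(c).reshape(-1,3);W=W[~np.isnan(W[:,0])]
P=W[(np.hypot(W[:,0]-.5187,W[:,1]-.364)<.035)&(W[:,2]>.042)&(W[:,2]<.08)]
r=least_squares(lambda p:np.linalg.norm(P-p,axis=1)-.025,[.5187,.364,.049],loss='soft_l1',f_scale=.002);print(len(P),r.x,np.abs(r.fun).mean())
cv2.imwrite("pics/w1.png",c["pixels"])
```

```text
[0.52411368 0.35891503 0.18359026] [ 0.42705075  0.60154831  1.45553947 -0.00543452  1.08459694  0.50422194] [[ 0.075  0.997  0.002]
 [ 0.997 -0.075 -0.004]
 [-0.004  0.002 -1.   ]]
1664 [0.51676033 0.36317951 0.04850192] 0.00037614306774268576
```

View pics/w1.png

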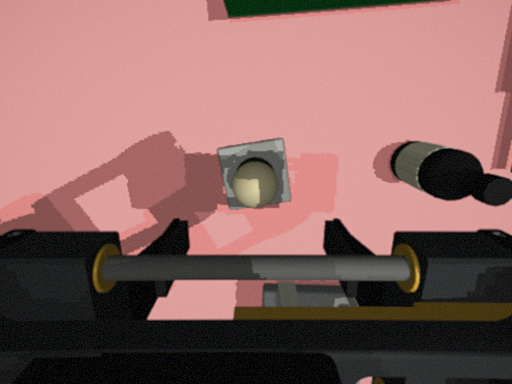

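The wrist view shows the globe in its ring at (256,184), between the open fingers' line. The bottle is clear at right.

send_rows:
  moves: [1,0,0,-2,0,0,0,1,0,0,-4,0,0,0,1,0,0,-5,0,0,0,1,0,0,-5,0,0,0,1,0,0,-5,0,0,0]

```text
time: 1.4
position: [0.5175, 0.3653, 0.136]
tool_rot: [0.728, 0.686, -0.001, -0.0]
ft_force: [-0.2, 1.0, 0.8]
grip_width: 0.0868
grip_force: 0.0
```

Run:
```python
from h import *
from scipy.optimize import least_squares
c=cam("wrist");o=monitor.get_obs();print(o["position"],o["joint_velocities"].round(3))
W=cloud(c).reshape(-1,3);W=W[~np.isnan(W[:,0])]
P=W[(np.hypot(W[:,0]-.5187,W[:,1]-.364)<.035)&(W[:,2]>.042)&(W[:,2]<.08)]
r=least_squares(lambda p:np.linalg.norm(P-p,axis=1)-.025,[.5187,.364,.049],loss='soft_l1',f_scale=.002);print(len(P),r.x,np.abs(r.fun).mean())
```

```text
[0.51817231 0.36570559 0.13699642] [ 0.001 -0.019 -0.014  0.    -0.002  0.001]
2382 [0.51680129 0.36312536 0.04853863] 0.0003636901542822591
```

send_rows:
  moves: [1,0,-0.1,-2,0,0,0,1,0,-0.1,-4,0,0,0,1,0,-0.1,-6,0,0,0,1,0,-0.1,-7.5,0,0,0,1,0,-0.1,-8.7,0,0,0]

```text
time: 1.87
position: [0.5184, 0.3648, 0.0497]
tool_rot: [0.728, 0.686, 0.001, 0.0]
ft_force: [0.9, 0.1, 0.2]
grip_width: 0.0867
grip_force: 0.0
```

send_rows:
  moves: [1,0,0,0,0,0,0,0.45,0,0,0,0,0,0,0.45,0,0,0,0,0,0,0.45,0,0,0,0,0,0,0.45,0,0,0,0,0,0]
  grip_force: 10

```text
time: 2.28
position: [0.5189, 0.3646, 0.0508]
tool_rot: [0.728, 0.686, 0.001, 0.0]
ft_force: [-0.5, -0.5, 0.5]
grip_width: 0.068
grip_force: 0.0
```

send_rows:
  moves: [0.45,0,0,0,0,0,0,0.45,0,0,0,0,0,0,0.45,0,0,0,0,0,0]

```text
time: 2.53
position: [0.5176, 0.3642, 0.0499]
tool_rot: [0.728, 0.685, -0.0, -0.0]
ft_force: [-0.4, -0.6, 2.7]
grip_width: 0.049
grip_force: 10.0
```

send_rows:
  moves: [0.45,0,0,2,0,0,0,0.45,0,0,6,0,0,0,0.45,0,0,10,0,0,0,0.45,0,0,14,0,0,0,0.45,0,0,18,0,0,0]

```text
time: 2.95
position: [0.5176, 0.3639, 0.231]
tool_rot: [0.728, 0.686, -0.0, -0.0]
ft_force: [0.1, 0.8, -1.0]
grip_width: 0.0494
grip_force: 10.0
```

send_rows:
  moves: [0.45,0,0,4,0,0,0,0.45,0,0,8,0,0,0,0.45,0.5,-3,8,0,0,0,0.45,1,-7,8,0,0,0,0.45,1.5,-11,8,0,0,0]

```text
time: 3.37
position: [0.5329, 0.2538, 0.3106]
tool_rot: [0.727, 0.687, 0.001, 0.001]
ft_force: [0.3, -0.7, -0.2]
grip_width: 0.0492
grip_force: 10.0
```

send_rows:
  moves: [0.45,0.5,-4,0,0,0,0,0.45,1,-8,0,0,0,0,0.45,1.5,-12,0,0,0,0,0.45,2,-16,0,0,0,0,0.45,2.5,-20,0,0,0,0]

```text
time: 3.78
position: [0.5577, 0.0523, 0.3095]
tool_rot: [0.728, 0.686, -0.0, -0.0]
ft_force: [0.5, 0.6, -1.1]
grip_width: 0.049
grip_force: 10.0
```

send_rows:
  moves: [0.45,0.6,-4,0,0,0,0,0.45,1.3,-7.8,0,0,0,0,0.45,1.3,-7.8,0,0,0,0,0.45,1.3,-7.8,0,0,0,0,0.45,1.3,-7.8,0,0,0,0]

```text
time: 4.2
position: [0.5706, -0.0237, 0.3092]
tool_rot: [0.728, 0.685, -0.0, -0.001]
ft_force: [0.4, 0.8, -0.7]
grip_width: 0.0492
grip_force: 10.0
```

Run:
```python
from h import *
from scipy.optimize import least_squares
c=cam("wrist");o=monitor.get_obs();print(o["position"],o["q"].round(2),R.from_quat(o["tool_rot"]).as_matrix().round(3)[:,1])
W=cloud(c).reshape(-1,3);W=W[~np.isnan(W[:,0])]
P=W[(np.hypot(W[:,0]-.5705,W[:,1]+.0245)<.075)&(W[:,2]>.108)&(W[:,2]<.125)]
r=least_squares(lambda p:np.hypot(P[:,0]-p[0],P[:,1]-p[1])-.058,[.57,-.0245],loss='soft_l1',f_scale=.002);print(len(P),r.x,np.abs(r.fun).mean(),np.median(P,0))
cv2.imwrite("pics/w2.png",c["pixels"])
```

```text
[ 0.57055083 -0.02295321  0.30928021] [-0.24  0.38  1.48  0.    1.29 -0.18] [ 0.998 -0.059 -0.001]
941 [ 0.57056584 -0.02316491] 0.00115449186868129 [ 0.57746532 -0.01577109  0.11606667]
```

View pics/w2.png

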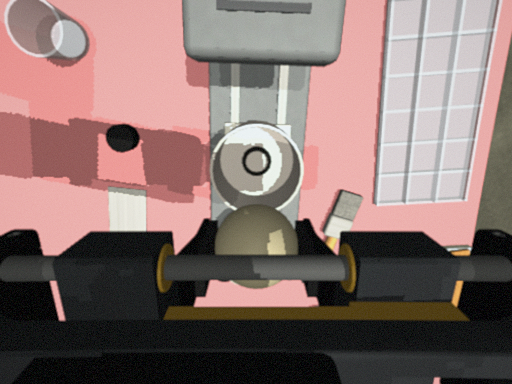

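The wrist view shows the globe held at (257,245) and the pot ring at (257,161). The lamp is at the top edge, so I'm checking the camera's clearance to it.

Run:
```python
from h import *
c=cam("wrist");print(c["hand_eye"]);print(atz(c,257,161,.051),[x for x in dir(robot) if x[0]!='_'])
```

```text
[[-4.42226709e-04 -9.57895506e-01 -2.87116710e-01  7.92978994e-02]
 [ 9.99999597e-01 -6.48034672e-04  6.21778405e-04 -2.38966810e-04]
 [-7.81660322e-04 -2.87116319e-01  9.57895406e-01 -1.48628215e-01]
 [ 0.00000000e+00  0.00000000e+00  0.00000000e+00  1.00000000e+00]]
[ 0.57186989 -0.02232351  0.051     ] ['Unreachable', 'finger_overhang']
```

send_rows:
  moves: [0.45,0,0,-3,0,0,0,0.45,0,0,-6,0,0,0,0.45,0,0,-9,0,0,0,0.45,0,0,-11,0,0,0,0.45,0,0,-13,0,0,0]

```text
time: 4.72
position: [0.5703, -0.0217, 0.1782]
tool_rot: [0.727, 0.687, -0.0, -0.001]
ft_force: [0.5, 0.6, -1.2]
grip_width: 0.0494
grip_force: 10.0
```

send_rows:
  moves: [0.45,0,-0.1,-2,0,0,0,0.45,0,-0.1,-4,0,0,0,0.45,0,-0.1,-6,0,0,0,0.45,0,-0.1,-7.5,0,0,0,0.45,0,-0.1,-9,0,0,0]

```text
time: 5.13
position: [0.5708, -0.0229, 0.0887]
tool_rot: [0.727, 0.687, -0.0, -0.0]
ft_force: [0.1, -0.3, -0.1]
grip_width: 0.0493
grip_force: 10.0
```

send_rows:
  moves: [0.45,0,0,-0.4,0,0,0,0.45,0,0,-0.8,0,0,0,0.45,0,0,-1.1,0,0,0,0.45,0,0,-1.4,0,0,0,0.45,0,0,-1.4,0,0,0]

```text
time: 5.55
position: [0.5713, -0.0246, 0.0758]
tool_rot: [0.728, 0.686, 0.0, 0.0]
ft_force: [-0.2, 0.6, -0.8]
grip_width: 0.0489
grip_force: 10.0
```

send_rows:
  moves: [0.45,0,0,-0.15,0,0,0,0.45,0,0,-0.3,0,0,0,0.45,0,0,-0.3,0,0,0,0.45,0,0,-0.3,0,0,0]

```text
time: 5.88
position: [0.5712, -0.0249, 0.0727]
tool_rot: [0.728, 0.686, 0.0, 0.0]
ft_force: [-0.7, -1.0, -1.1]
grip_width: 0.0493
grip_force: 10.0
```

send_rows:
  moves: [0.45,0,0,-0.1,0,0,0,0.45,0,0,-0.15,0,0,0,0.45,0,0,-0.15,0,0,0,0.45,0,0,-0.15,0,0,0]

```text
time: 6.22
position: [0.5714, -0.0245, 0.0717]
tool_rot: [0.728, 0.686, 0.0, 0.0]
ft_force: [-1.2, 2.1, 4.7]
grip_width: 0.0492
grip_force: 10.0
```

The globe has met the ring at about 5 N. I'll release it with a limited opening.

send_rows:
  moves: [0.66,0,0,0,0,0,0,0.66,0,0,0,0,0,0,0.66,0,0,0,0,0,0,0.66,0,0,0,0,0,0,0.66,0,0,0,0,0,0]

```text
time: 6.63
position: [0.571, -0.025, 0.0708]
tool_rot: [0.728, 0.686, -0.0, -0.0]
ft_force: [-0.2, 0.1, -0.1]
grip_width: 0.0573
grip_force: 0.0
```

send_rows:
  moves: [0.66,0,0,0,0,0,0,0.66,0,0,0.5,0,0,0,0.66,0,0,2,0,0,0,0.66,0,0,4,0,0,0,0.66,0,0,7,0,0,0]

```text
time: 7.05
position: [0.5694, -0.0245, 0.14]
tool_rot: [0.728, 0.686, -0.001, -0.002]
ft_force: [0.8, 0.5, 0.1]
grip_width: 0.0571
grip_force: 0.0
```

send_rows:
  moves: [0.66,0,0,4,0,0,0,0.66,0,0,8,0,0,0,0.8,0,0,11,0,0,0,1,0,0,14,0,0,0,1,0,0,14,0,0,0]

```text
time: 7.47
position: [0.5747, -0.0255, 0.2884]
tool_rot: [0.728, 0.686, 0.004, 0.006]
ft_force: [1.4, -0.5, -0.3]
grip_width: 0.0701
grip_force: 0.0
```

Run:
```python
from h import *
from scipy.optimize import least_squares
c=cam("wrist");W=cloud(c).reshape(-1,3);W=W[~np.isnan(W[:,0])]
P=W[(np.hypot(W[:,0]-.571,W[:,1]+.0235)<.03)&(W[:,2]>.06)&(W[:,2]<.11)]
r=least_squares(lambda p:np.linalg.norm(P-p,axis=1)-.025,[.571,-.0235,.07],loss='soft_l1',f_scale=.002);print("globe",len(P),r.x,np.abs(r.fun).mean())
P=W[(np.hypot(W[:,0]-.571,W[:,1]+.0235)<.075)&(W[:,2]>.108)&(W[:,2]<.125)]
r=least_squares(lambda p:np.hypot(P[:,0]-p[0],P[:,1]-p[1])-.058,[.57,-.0245],loss='soft_l1',f_scale=.002);print("rim",len(P),r.x,np.abs(r.fun).mean())
t=cam("top");W=cloud(t).reshape(-1,3)
cv2.imwrite("pics/w3.png",np.hstack([c["pixels"][:,:400],cv2.resize(t["pixels"][140:260,240:365],(400,384))]))
```

```text
globe 1050 [ 0.57002259 -0.02388     0.06965283] 0.0004101951269373951
rim 1283 [ 0.57054831 -0.02299259] 0.0011743315754433393
```

View pics/w3.png

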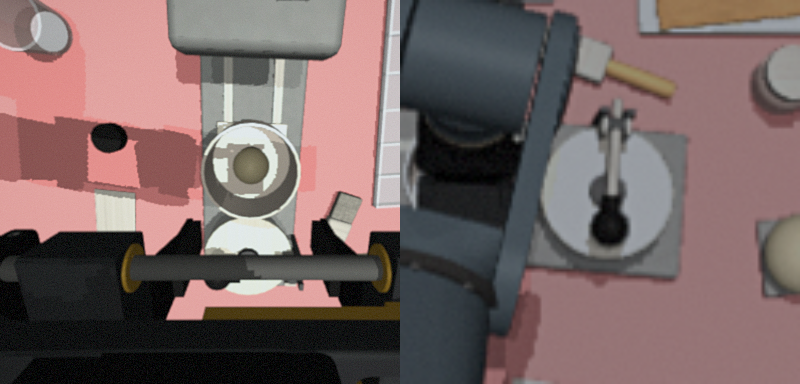

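Globe fit: centre at z = 0.0697, inside the ring and centred in the pot. The globe is at about (250,165) in the left half. The right half shows the folded crank, with the knob at (610,225) and the hinge at (615,125). Next is the move to the knob, turning the closing axis onto the hinge axis.

send_rows:
  moves: [1,0,-2,0,0,0,-0.12,1,-1,-4,0,0,0,-0.24,1,-2,-6,0,0,0,-0.36,1,-2.5,-8,0,0,0,-0.48,1,-3,-10,0,0,0,-0.6]

```text
time: 7.98
position: [0.5392, -0.125, 0.2788]
tool_rot: [0.899, 0.437, -0.002, -0.002]
ft_force: [0.2, 0.3, -0.1]
grip_width: 0.0869
grip_force: 0.0
```

send_rows:
  moves: [1,-0.5,-1,-1,0,0,-0.12,1,-1,-2,-2,0,0,-0.24,1,-1.5,-3,-3,0,0,-0.36,1,-2,-3.5,-4,0,0,-0.48,1,-2.1,-3.5,-5,0,0,-0.6]

```text
time: 8.4
position: [0.518, -0.1603, 0.2285]
tool_rot: [0.989, 0.151, -0.002, -0.001]
ft_force: [0.2, 0.2, -0.5]
grip_width: 0.0873
grip_force: 0.0
```

send_rows:
  moves: [1,0,0,-1,0,0,-0.12,1,0,0,-2,0,0,-0.24,1,0,0,-3,0,0,-0.36,1,0,0,-3,0,0,-0.413,1,0,0,-3,0,0,-0.413]

```text
time: 8.82
position: [0.5182, -0.1589, 0.1984]
tool_rot: [0.999, -0.052, -0.003, -0.001]
ft_force: [0.7, 0.0, -0.5]
grip_width: 0.087
grip_force: 0.0
```

Run:
```python
from h import *
from scipy.optimize import least_squares
c=cam("wrist");o=monitor.get_obs();print(o["position"],o["q"].round(2),R.from_quat(o["tool_rot"]).as_matrix().round(3)[:,1])
W=cloud(c)
cv2.imwrite("pics/w4.png",c["pixels"])
np.save("W4.npy",W)
W=W.reshape(-1,3);W=W[~np.isnan(W[:,0])]
P=W[(np.hypot(W[:,0]-.5195,W[:,1]+.1595)<.022)&(W[:,2]>.1)&(W[:,2]<.15)]
if len(P)>20:
    r=least_squares(lambda p:np.linalg.norm(P-p,axis=1)-.019,[.5195,-.1595,.117],loss='soft_l1',f_scale=.002);print("knob",len(P),r.x,np.abs(r.fun).mean())
```

```text
[ 0.51881232 -0.15917996  0.19914221] [-0.5   0.47  1.68 -0.    1.    1.17] [-0.101 -0.995 -0.002]
knob 1521 [ 0.51823334 -0.15921705  0.11731633] 0.0006980891507736979
```

View pics/w4.png

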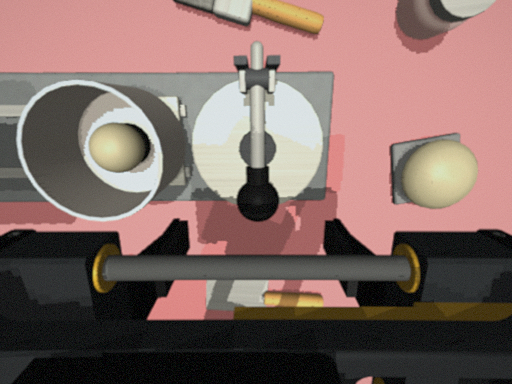

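Wrist view: the knob at (258,199), the arm up to the hinge at (258,75), and the globe sitting in the pot at (118,146). The knob measures (0.518,-0.159,0.117), so the crank is folded about 0.05 rad. I'll grasp it.

send_rows:
  moves: [1,0,0,-3,0,0,0,1,0,0,-6,0,0,0,1,0,0,-8,0,0,0,0.35,0,0,-8.7,0,0,0,0.35,0,0,-8.7,0,0,0]
  grip_force: 12

```text
time: 9.28
position: [0.5187, -0.1591, 0.112]
tool_rot: [0.999, -0.051, -0.002, -0.001]
ft_force: [-0.1, 0.1, -0.1]
grip_width: 0.08
grip_force: 0.0
```

send_rows:
  moves: [0.35,0,0,0,0,0,0,0.35,0,0,0,0,0,0,0.35,0,0,0,0,0,0,0.35,0,0,0,0,0,0,0.35,0,0,0,0,0,0]

```text
time: 9.7
position: [0.5206, -0.1601, 0.115]
tool_rot: [0.999, -0.051, 0.001, 0.0]
ft_force: [0.1, -0.4, 0.8]
grip_width: 0.048
grip_force: 0.0
```

send_rows:
  moves: [0.35,0,0,0,0,0,0,0.35,0,0,0,0,0,0,0.35,0,0,0,0,0,0]

```text
time: 9.95
position: [0.5203, -0.16, 0.1143]
tool_rot: [0.999, -0.051, 0.0, 0.0]
ft_force: [0.4, -0.3, -0.3]
grip_width: 0.0372
grip_force: 12.0
```

Run:
```python
import numpy as np
x=np.array([.995,-.101]);
f=lambda a:np.r_[-.1*np.cos(a)*x,.1*np.sin(a)]
p=f(.053)
for i,a in enumerate([.053,.15,.25,.35,.45,.55,.65,.75,.85,.95,1.05,1.15,1.2,1.25,1.3,1.35,1.4,1.45,1.5,1.571]): print(a,((f(a)-p)*100).round(2))
```

```text
0.053 [0. 0. 0.]
0.15 [ 0.1  -0.01  0.96]
0.25 [ 0.3  -0.03  1.94]
0.35 [ 0.59 -0.06  2.9 ]
0.45 [ 0.98 -0.1   3.82]
0.55 [ 1.45 -0.15  4.7 ]
0.65 [ 2.01 -0.2   5.52]
0.75 [ 2.66 -0.27  6.29]
0.85 [ 3.37 -0.34  6.98]
0.95 [ 4.15 -0.42  7.6 ]
1.05 [ 4.99 -0.51  8.14]
1.15 [ 5.87 -0.6   8.6 ]
1.2 [ 6.33 -0.64  8.79]
1.25 [ 6.8  -0.69  8.96]
1.3 [ 7.27 -0.74  9.11]
1.35 [ 7.76 -0.79  9.23]
1.4 [ 8.24 -0.84  9.32]
1.45 [ 8.74 -0.89  9.4 ]
1.5 [ 9.23 -0.94  9.45]
1.571 [ 9.94 -1.01  9.47]
```

send_rows:
  moves: [0.35,0.1,0,1,0,0,0,0.35,0.3,0,1.9,0,0,0,0.35,0.6,-0.1,2.9,0,0,0,0.35,1,-0.1,3.8,0,0,0,0.35,1.4,-0.1,4.7,0,0,0]

```text
time: 10.37
position: [0.5344, -0.1612, 0.1622]
tool_rot: [0.999, -0.051, 0.0, 0.0]
ft_force: [2.4, -2.7, -3.2]
grip_width: 0.0371
grip_force: 12.0
```

send_rows:
  moves: [0.35,0.6,0,0.8,0,0,0,0.35,1.2,-0.1,1.6,0,0,0,0.35,1.9,-0.2,2.3,0,0,0,0.35,2.7,-0.3,2.9,0,0,0,0.35,3.6,-0.4,3.4,0,0,0]

```text
time: 10.78
position: [0.5686, -0.1646, 0.1964]
tool_rot: [0.999, -0.051, -0.002, -0.0]
ft_force: [-3.8, -0.9, 1.8]
grip_width: 0.037
grip_force: 12.0
```

send_rows:
  moves: [0.35,0.9,-0.1,0.5,0,0,0,0.35,1.3,-0.1,0.7,0,0,0,0.35,1.8,-0.2,0.8,0,0,0,0.35,2.3,-0.2,1,0,0,0,0.35,2.8,-0.3,1.1,0,0,0]

```text
time: 11.2
position: [0.5981, -0.1677, 0.2074]
tool_rot: [0.999, -0.051, -0.0, 0.0]
ft_force: [-1.9, -0.1, 5.9]
grip_width: 0.0371
grip_force: 12.0
```

send_rows:
  moves: [0.35,0.5,-0.05,0.1,0,0,0,0.35,1,-0.1,0.2,0,0,0,0.35,1.5,-0.15,0.2,0,0,0,0.35,2,-0.2,0.2,0,0,0,0.35,2.3,-0.2,0.2,0,0,0]

```text
time: 11.62
position: [0.6226, -0.17, 0.2092]
tool_rot: [0.999, -0.051, 0.001, 0.0]
ft_force: [-2.8, -1.4, 5.7]
grip_width: 0.037
grip_force: 12.0
```

send_rows:
  moves: [0.35,0.2,0,0,0,0,0,0.35,0.4,0,0,0,0,0,0.35,0.4,0,0,0,0,0]

```text
time: 11.87
position: [0.6233, -0.1699, 0.209]
tool_rot: [0.999, -0.051, -0.003, 0.0]
ft_force: [-7.3, -1.0, 9.6]
grip_width: 0.0371
grip_force: 12.0
```

send_rows:
  moves: [0.35,-0.3,0,-0.1,0,0,0,0.35,-0.3,0,-0.1,0,0,0,0.35,-0.3,0,-0.1,0,0,0]

```text
time: 12.12
position: [0.6226, -0.17, 0.209]
tool_rot: [0.999, -0.051, 0.001, 0.0]
ft_force: [-2.9, 0.4, 10.2]
grip_width: 0.0371
grip_force: 12.0
```

Run:
```python
from h import *
c=cam("scene");cv2.imwrite("pics/s5.png",cv2.resize(c["pixels"][110:270,150:350],(750,600),interpolation=cv2.INTER_CUBIC))
```

```text
(no output)
```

View pics/s5.png

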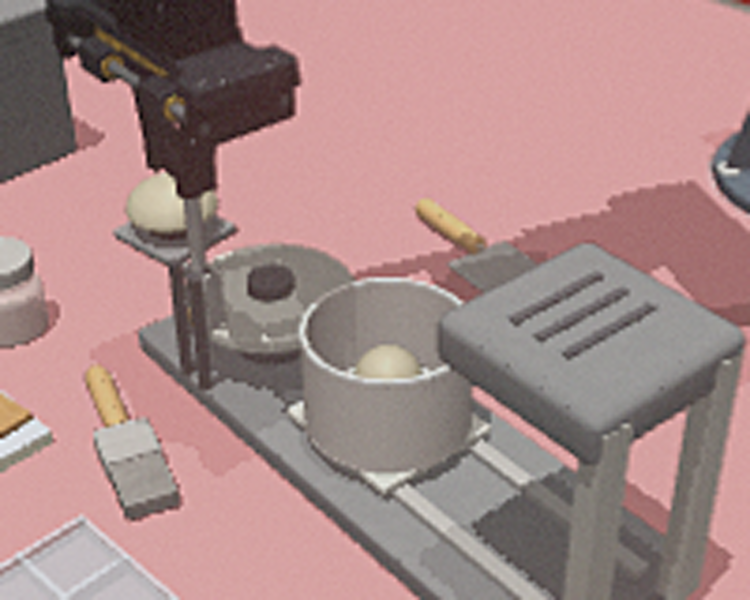

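The arm is vertical: the shaft runs under the gripper at (197,230), with the tail clear of the lock posts. The globe sits in the pot at (388,362). Now I'll compute the circle increments for the wheel.

Run:
```python
import numpy as np
f=lambda t:6.05*np.array([np.cos(np.radians(-5.8-t)),np.sin(np.radians(-5.8-t))])
for k in range(9):
    print(k*40,[tuple((f(k*40+8*i)-f(k*40)).round(1)) for i in range(1,6)],"abs end",(np.array([.5623,-.164])+f(k*40+40)/100).round(4))
```

```text
0 [(np.float64(-0.1), np.float64(-0.8)), (np.float64(-0.4), np.float64(-1.6)), (np.float64(-0.8), np.float64(-2.4)), (np.float64(-1.2), np.float64(-3.1)), (np.float64(-1.8), np.float64(-3.7))] abs end [ 0.6045 -0.2074]
40 [(np.float64(-0.6), np.float64(-0.5)), (np.float64(-1.4), np.float64(-1.0)), (np.float64(-2.1), np.float64(-1.3)), (np.float64(-2.9), np.float64(-1.6)), (np.float64(-3.8), np.float64(-1.7))] abs end [ 0.5667 -0.2243]
80 [(np.float64(-0.8), np.float64(-0.0)), (np.float64(-1.7), np.float64(0.1)), (np.float64(-2.5), np.float64(0.3)), (np.float64(-3.3), np.float64(0.7)), (np.float64(-4.0), np.float64(1.1))] abs end [ 0.5269 -0.2131]
120 [(np.float64(-0.6), np.float64(0.5)), (np.float64(-1.2), np.float64(1.2)), (np.float64(-1.7), np.float64(1.9)), (np.float64(-2.1), np.float64(2.6)), (np.float64(-2.3), np.float64(3.4))] abs end [ 0.5036 -0.1788]
160 [(np.float64(-0.1), np.float64(0.8)), (np.float64(-0.2), np.float64(1.7)), (np.float64(-0.1), np.float64(2.5)), (np.float64(0.1), np.float64(3.3)), (np.float64(0.4), np.float64(4.1))] abs end [ 0.5078 -0.1377]
200 [(np.float64(0.4), np.float64(0.7)), (np.float64(0.9), np.float64(1.4)), (np.float64(1.5), np.float64(2.0)), (np.float64(2.2), np.float64(2.5)), (np.float64(3.0), np.float64(2.9))] abs end [ 0.5375 -0.1088]
240 [(np.float64(0.8), np.float64(0.3)), (np.float64(1.6), np.float64(0.5)), (np.float64(2.5), np.float64(0.5)), (np.float64(3.3), np.float64(0.5)), (np.float64(4.1), np.float64(0.3))] abs end [ 0.5788 -0.1058]
280 [(np.float64(0.8), np.float64(-0.3)), (np.float64(1.5), np.float64(-0.7)), (np.float64(2.2), np.float64(-1.2)), (np.float64(2.8), np.float64(-1.8)), (np.float64(3.4), np.float64(-2.4))] abs end [ 0.6123 -0.13  ]
320 [(np.float64(0.4), np.float64(-0.7)), (np.float64(0.7), np.float64(-1.5)), (np.float64(1.0), np.float64(-2.3)), (np.float64(1.0), np.float64(-3.2)), (np.float64(1.0), np.float64(-4.0))] abs end [ 0.6225 -0.1701]
```

send_rows:
  moves: [0.35,-0.1,-0.8,0.1,0,0,0,0.35,-0.4,-1.6,0.1,0,0,0,0.35,-0.8,-2.4,0.1,0,0,0,0.35,-1.2,-3.1,0.1,0,0,0,0.35,-1.7,-3.7,0.1,0,0,0]
  grip_force: 18

```text
time: 12.58
position: [0.606, -0.2062, 0.2091]
tool_rot: [0.999, -0.051, 0.001, -0.001]
ft_force: [-0.9, 4.6, 6.9]
grip_width: 0.0369
grip_force: 18.0
```

send_rows:
  moves: [0.35,-0.6,-0.5,0.1,0,0,0,0.35,-1.4,-1,0.1,0,0,0,0.35,-2.1,-1.3,0.1,0,0,0,0.35,-2.9,-1.6,0.1,0,0,0,0.35,-3.8,-1.7,0.1,0,0,0]

```text
time: 13.0
position: [0.5671, -0.2243, 0.2092]
tool_rot: [0.999, -0.051, 0.001, 0.0]
ft_force: [2.9, 1.8, 3.4]
grip_width: 0.0368
grip_force: 18.0
```

send_rows:
  moves: [0.35,-0.8,0,0,0,0,0,0.35,-1.7,0.1,0,0,0,0,0.35,-2.5,0.3,0,0,0,0,0.35,-3.3,0.7,0,0,0,0,0.35,-4,1.1,0,0,0,0]

```text
time: 13.42
position: [0.5265, -0.2127, 0.2092]
tool_rot: [0.999, -0.051, 0.0, 0.0]
ft_force: [4.6, 1.1, 2.4]
grip_width: 0.0366
grip_force: 18.0
```

send_rows:
  moves: [0.35,-0.6,0.5,0,0,0,0,0.35,-1.2,1.2,0,0,0,0,0.35,-1.7,1.9,0,0,0,0,0.35,-2.1,2.6,0,0,0,0,0.35,-2.3,3.4,0,0,0,0]

```text
time: 13.83
position: [0.5039, -0.1786, 0.2092]
tool_rot: [0.999, -0.051, 0.0, 0.001]
ft_force: [2.2, -1.3, 2.2]
grip_width: 0.0371
grip_force: 18.0
```

send_rows:
  moves: [0.35,-0.1,0.8,0,0,0,0,0.35,-0.2,1.7,0,0,0,0,0.35,-0.1,2.5,0,0,0,0,0.35,0.1,3.3,0,0,0,0,0.35,0.4,4.1,0,0,0,0]

```text
time: 14.25
position: [0.5083, -0.1375, 0.2091]
tool_rot: [0.999, -0.051, -0.0, 0.001]
ft_force: [2.8, -4.5, 1.4]
grip_width: 0.0371
grip_force: 18.0
```

send_rows:
  moves: [0.35,0.4,0.7,0,0,0,0,0.35,0.9,1.4,0,0,0,0,0.35,1.5,2,0,0,0,0,0.35,2.2,2.5,0,0,0,0,0.35,3,2.9,0,0,0,0]

```text
time: 14.67
position: [0.5379, -0.1088, 0.2091]
tool_rot: [0.999, -0.051, -0.001, 0.001]
ft_force: [-0.5, -5.9, 4.6]
grip_width: 0.037
grip_force: 18.0
```

send_rows:
  moves: [0.35,0.8,0.3,0,0,0,0,0.35,1.6,0.5,0,0,0,0,0.35,2.5,0.5,0,0,0,0,0.35,3.3,0.5,0,0,0,0,0.35,4.1,0.3,0,0,0,0]

```text
time: 15.08
position: [0.5774, -0.1055, 0.209]
tool_rot: [0.999, -0.05, -0.003, 0.0]
ft_force: [-2.8, -4.2, 7.8]
grip_width: 0.0367
grip_force: 18.0
```

send_rows:
  moves: [0.35,0.8,-0.3,0,0,0,0,0.35,1.5,-0.7,0,0,0,0,0.35,2.2,-1.2,0,0,0,0,0.35,2.8,-1.8,0,0,0,0,0.35,3.4,-2.4,0,0,0,0]

```text
time: 15.5
position: [0.6108, -0.1278, 0.209]
tool_rot: [0.999, -0.051, -0.004, -0.001]
ft_force: [-5.0, -1.2, 8.1]
grip_width: 0.037
grip_force: 18.0
```

send_rows:
  moves: [0.35,0.4,-0.7,0,0,0,0,0.35,0.7,-1.5,0,0,0,0,0.35,1,-2.3,0,0,0,0,0.35,1,-3.2,0,0,0,0,0.35,1,-4,0,0,0,0]

```text
time: 15.92
position: [0.6223, -0.1672, 0.2091]
tool_rot: [0.999, -0.051, -0.002, -0.002]
ft_force: [-0.6, 2.5, 7.2]
grip_width: 0.0371
grip_force: 18.0
```

send_rows:
  moves: [0.35,0,-0.2,0,0,0,0,0.35,0,-0.4,0,0,0,0,0.35,0,-0.4,0,0,0,0]

```text
time: 16.17
position: [0.6221, -0.1705, 0.2091]
tool_rot: [0.999, -0.051, -0.002, -0.003]
ft_force: [-0.8, 3.3, 7.5]
grip_width: 0.0372
grip_force: 18.0
```

Run:
```python
from h import *
c=cam("scene");cv2.imwrite("pics/s6.png",cv2.resize(c["pixels"][110:290,150:360],(700,600),interpolation=cv2.INTER_CUBIC))
```

View pics/s6.png

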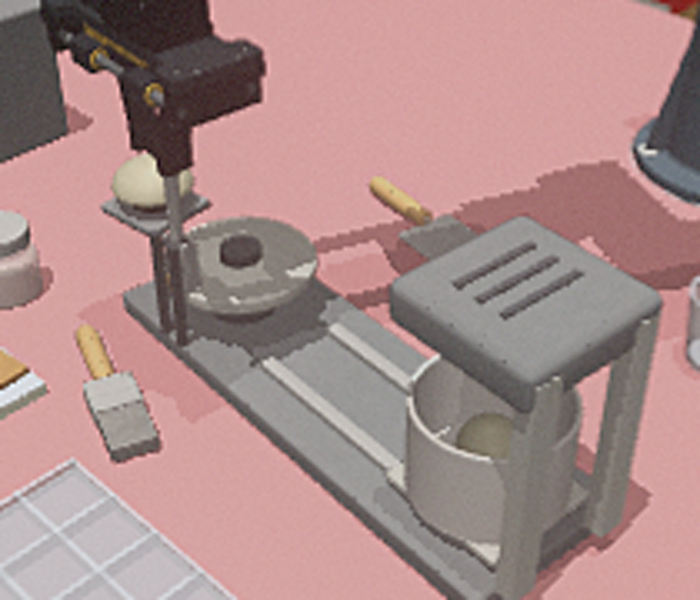

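The pot is nearly under the lamp, with its rim at (495,400), and the globe is inside at (485,437). I'll push on until the stop resists clearly.

send_rows:
  moves: [0.35,0,-0.2,0,0,0,0,0.35,0,-0.4,0,0,0,0,0.35,0,-0.4,0,0,0,0,0.35,0,-0.4,0,0,0,0]

```text
time: 16.55
position: [0.622, -0.1712, 0.209]
tool_rot: [0.999, -0.051, -0.002, -0.006]
ft_force: [1.1, 9.1, 7.2]
grip_width: 0.0367
grip_force: 18.0
```

send_rows:
  moves: [0.35,0,-0.3,0,0,0,0,0.35,0,-0.5,0,0,0,0,0.35,0,-0.5,0,0,0,0,0.35,0,-0.5,0,0,0,0]

```text
time: 16.88
position: [0.6219, -0.1722, 0.2089]
tool_rot: [0.999, -0.051, -0.003, -0.009]
ft_force: [1.0, 17.6, 10.4]
grip_width: 0.0369
grip_force: 18.0
```

send_rows:
  moves: [0.35,0,0.4,0.1,0,0,0,0.35,0,0.7,0.1,0,0,0,0.35,0,0.7,0.1,0,0,0]

```text
time: 17.13
position: [0.6217, -0.1708, 0.2091]
tool_rot: [0.999, -0.05, -0.003, -0.004]
ft_force: [-0.4, 7.6, 4.2]
grip_width: 0.0372
grip_force: 18.0
```

send_rows:
  moves: [0.7,0,0,0,0,0,0,0.7,0,0,0,0,0,0,0.7,0,0,0,0,0,0,0.7,0,0,0,0,0,0,0.7,0,0,0,0,0,0]

```text
time: 17.55
position: [0.6226, -0.1762, 0.2093]
tool_rot: [0.999, -0.051, -0.001, -0.0]
ft_force: [-0.4, 0.9, -0.6]
grip_width: 0.0585
grip_force: 0.0
```

send_rows:
  moves: [0.9,0,0,0,0,0,0,0.9,0,0,1,0,0,0,0.9,0,0,4,0,0,0,0.9,0,0,8,0,0,0,0.9,0,0,12,0,0,0]

```text
time: 17.97
position: [0.6223, -0.1758, 0.331]
tool_rot: [0.999, -0.051, -0.001, -0.0]
ft_force: [1.0, -0.5, 1.3]
grip_width: 0.0773
grip_force: 0.0
```

send_rows:
  moves: [0.9,-3,0,0,0,0,0,0.9,-6,0,0,0,0,0,0.9,-9,0,0,0,0,0,0.9,-12,0,0,0,0,0,0.9,-12,0,0,0,0,0]

```text
time: 18.38
position: [0.4974, -0.1746, 0.3306]
tool_rot: [0.999, -0.052, -0.003, -0.001]
ft_force: [-0.7, 0.1, -0.6]
grip_width: 0.078
grip_force: 0.0
```

Run:
```python
from h import *
from scipy.optimize import least_squares
import pickle
c=cam("scene");cv2.imwrite("pics/s7.png",cv2.resize(c["pixels"][110:290,150:360],(700,600),interpolation=cv2.INTER_CUBIC))
o=pickle.load(open("scene.pkl","rb"))
def pts(c,ctr,r,z0,z1):
    W=cloud(c).reshape(-1,3);W=W[~np.isnan(W[:,0])];return W[(np.hypot(W[:,0]-ctr[0],W[:,1]-ctr[1])<r)&(W[:,2]>z0)&(W[:,2]<z1)]
P=pts(c,(.618,-.169),.03,.19,.24);r=least_squares(lambda p:np.linalg.norm(P-p,axis=1)-.019,[.618,-.169,.212],loss='soft_l1',f_scale=.002);print("knob",len(P),r.x)
for cc,ctr in((o,(.5705,-.0245)),(c,(.587,.136))):
    P=pts(cc,ctr,.075,.105,.125);r=least_squares(lambda p:np.hypot(P[:,0]-p[0],P[:,1]-p[1])-.0577,ctr,loss='soft_l1',f_scale=.002);print("rim",len(P),r.x)
```

```text
knob 191 [ 0.61672353 -0.16740525  0.21136299]
rim 366 [ 0.57260755 -0.02112365]
rim 297 [0.58842676 0.13819978]
```

View pics/s7.png

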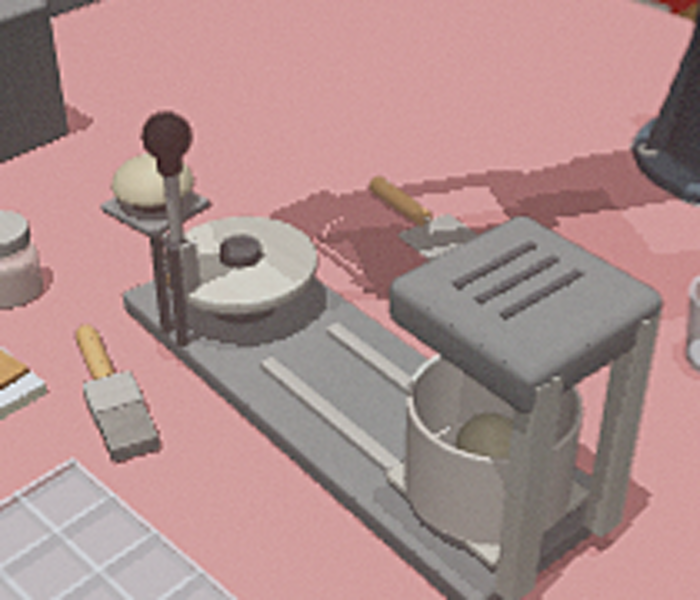

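The free knob stands upright at (167,137), measured z = 0.211 over the hinge. The pot has travelled 0.160 m and is under the lamp with the globe in it at (485,437).

```bash
python3 -c "
from rig import workorder
print(workorder.hand_in())"
```

```text
the job is handed in; nothing more can be done
None
```

The job is handed in, with no verdict returned: the globe rests in the pot's ring, the crank stands upright, and the pot has travelled its full 0.160 m to the stop under the lamp; I touched none of the dome, bottle or jar, and the arm is clear.

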